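# Open the dust sampler's inlet shutter

### The job

Open the flush inlet shutter of the dust sampler, the instrument with the round dial on its panel: press down on the handle-less plate and slide it fully open, into the empty half of its channel. Leave the shutter of the other instrument, the gas meter with the screen and keys, where it is.

Things in the scene. Friction and masses are not known exactly. Their poses are not given: they have to be found in the camera images.
- dust_shutter_top (a point): Middle of the top face of the dust sampler's shutter: aluminium plate 56 mm wide, 66 mm along its slide, dark ribs, flush in the grey top of a fixed black case 190 x 230 x 90 mm that also has a round dial (52 mm wide, 8 mm high, 75 mm to the point's +x side). Moves with the plate; at rest 90 mm above the table. z up, y the level direction of opening, turned with the case.
- dust_shutter (a joint): Opening of that shutter in m: 0 shut (over a black grille), 0.070 fully open at its stop; grows along the point's y. It runs in a channel 60 x 141 mm, 10 mm deep; the other half is empty. The plate is sprung: pressed, it sinks 1 mm per 2.5 N, at most 4 mm (9 to 11 N). It slides against 1.2 N, so 2 to 4 mm of press lets a fingertip carry it; it stays where left.
- gas_shutter_top (a point): Middle of the top face of the gas meter's shutter: the same plate, channel and heights in a like black case that has a rectangular screen (44 x 82 mm, 5 mm high) and three small white keys instead of a dial. Same axes. Not to be moved.
- gas_shutter (a joint): Opening of the gas meter's shutter in m: 0 shut, 0.070 fully open; it may start part open. Not to be moved.

How it is judged:
By the outcome, as a careful person would: the job done as asked, in the order asked, and still so for the second after the job is handed in, with the robot touching nothing.
It also fails if it takes over 32 s, if anything falls off the work surface, if the arm or the gripper's body presses on something with over 40 N, if the wrist force passes 120 N, or if a joint passes its speed limit or range.

### The arm

A 7-joint arm with a two-finger parallel gripper is mounted at the origin on the work surface. World frame = base frame: x ahead of the robot, y to its left, z up, the work surface at z = 0. Lengths are in m, angles in degrees, forces in N, time in s.
With the tool pointing down it reaches from about 0.425 to 0.875 m from the base axis. Payload 4.7 kg.
Tool frame: the origin (TCP) lies midway between the tips of the shut fingers; the grasp point (between the pads) lies 19 mm behind it; y points along the fingers, x is the direction in which the jaws open and shut, and the axes are right-handed (so a half turn about y gives the same grasp; the last joint's range is limited). The gripper opens to 87 mm and grips with 3 to 60 N. Pads are 19 mm wide; open, the fingers measure 117 mm over their backs; the gripper's body (75 mm by 190 mm) begins 51 mm behind the grasp point.
Start: joints at [70.48, 18.392, -4.016, 83.108, 1.295, 78.541, -3.26], TCP at [0.226, -0.61, 0.223] pointing down, gripper open.
Joint ranges: [-163.93, 163.93], [-17.29, 119.83], [-79.2, 71.16], [3.27, 140.29], [-89.18, 269.18], [5.43, 117.66], [-154.24, 154.24]. Speed limits (degrees/s): [147.25, 147.25, 180, 180, 180, 180, 180].

### API

Orientations are given as [roll, pitch, yaw] about the fixed x, y, z axes, in that order (R = Rz(yaw) Ry(pitch) Rx(roll)).
In Python, from cell import env gives the robot as it stands.
- The arm moves only by the tool carry_out, never from a script. Its argument "targets" is a list of rows, each a list of 2 entries, a list of its own where there are three numbers: the shift along the tool's x, y, z in mm, then the turn, a rotation vector about the tool's x, y, z in degrees. A call has 1 to 12 rows; each row shifts and turns the commanded pose from where the row before left it, along the tool's axes as they then stand; what a row does not reach is not made up. A row lasts 1/10 s, in which the tool goes at most 50 mm and 8.59 degrees, less where a joint would pass 70% of its speed; a pose out of reach is approached as far as the arm can. A call with a gripper value outside its range is refused whole. "jaw" is the opening, from 0 (shut) to 1 (fully open), set as the call begins (left out, the last holds). The fingers move at their own pace and stop on an object; "squeeze" is the grip in N (left out, the last holds). Time passes only in rows, so rows that do not move let the fingers close. It gives the time, the measured TCP pose, the force and the opening at its end, in the units of the state.
- env.get_obs(): the state, without advancing time (a new reading comes with each control period).
- env.read_camera(name): name is "scene" or "side" or "wrist"; returns the picture (384x512x3 uint8, red, green, blue); there is no depth.
- env.get_calibration(name): a dict with "fx", "fy", "cx", "cy" (pixels), "D" ([k1, k2, p1, p2, k3] as OpenCV has them; the pictures are not rectified), "R" (3x3) and "t" (3): a world point X has camera coordinates R X + t; the wrist camera has in their place "hand_eye" (4x4, takes a point from camera to tool coordinates, whose origin is the TCP and whose axes are the tool frame's). Camera axes: x right, y down, z forward; pixel columns grow to the right and rows downward; lengths in m; the calibration is good to about 2 mm. A picture is of the moment at which its call begins: read the wrist's pose just before it. get_calibration takes no time and is no camera call.
- env.sign_off(): hands the job in, once; it reports no verdict.
Trained networks look in the newest picture that a camera, given by its name, has taken for a name from the list of things; names that differ only in an ending like _2 or _b are one class to them, and where a whole thing is asked for, a point or a joint stands for the part that bears it (a point fixed in the world has none). Each returns a list of dicts, best first, with "p" (0 to 1); they miss things now and then, are a little off and sometimes report something else, mostly with a low value. They report only what shows in the picture. A call takes as long as a camera call.
- env.outline_of(camera, label): "mask" (384x512 bool, what is visible of it) and "xy" ([column, row] in pixels, amid what is visible of it).
The state is a dict: "time_s": time; "qpos": joint angles; "joint_velocities": joint speeds; "effort": joint torques, N m; "tool_pos": TCP position; "tool_rot": TCP orientation; "force": force on the tool from outside, world axes, zero at the start; "wrist_torque": the same for the moment, N m; "grip_width": finger opening in m.
Only numpy, scipy, OpenCV 4.12 (cv2) and the standard library are available. Lean on these libraries where they do the work, as an engineer would, in place of code of your own. Each camera call takes 0.05 s, during which the arm holds its last target.

## Working session

There is one attempt and no reset: what is moved stays moved. The work goes in short steps, Python scripts to look and compute and a tool call to move; the robot and the scene stay as the last step left them, time stands still between calls to the robot, and variables do not carry over. Pictures are saved under pics/ and viewed, and the job is handed in when it is done.

Besides the shell and the picture viewer there is one more tool, called after "Request:" as name(argument=value, ...), one argument or row to a line, values as JSON. carry_out: Moves the arm, as the interface text tells. Its arguments: {"type":"object","properties":{"targets":{"type":"array","items":{"type":"array"}},"jaw":{"type":"number"},"squeeze":{"type":"number"}},"required":["targets"]}

```bash
mkdir -p pics; cat > h.py <<'E'
import numpy as np,cv2
from cell import env
from scipy.spatial.transform import Rotation as Ro
def save(n,im): cv2.imwrite('pics/'+n+'.png',cv2.cvtColor(im,cv2.COLOR_RGB2BGR))
def K(c): return np.array([[c['fx'],0,c['cx']],[0,c['fy'],c['cy']],[0,0,1.]])
def pose(name,obs=None):
    c=env.get_calibration(name)
    if 'R' in c: return c,np.array(c['R']),np.array(c['t'])
    T=np.eye(4);T[:3,:3]=Ro.from_euler('xyz',obs['tool_rot'],degrees=True).as_matrix();T[:3,3]=obs['tool_pos']
    M=np.linalg.inv(T@np.array(c['hand_eye']));return c,M[:3,:3],M[:3,3]
def toplane(px,z,cam):
    c,R,t=cam
    u=cv2.undistortPoints(np.array(px,float).reshape(-1,1,2),K(c),np.array(c['D'])).reshape(-1,2)
    d=np.c_[u,np.ones(len(u))]@R; o=-R.T@t
    return o+d*((z-o[2])/d[:,2])[:,None]
def proj(X,cam):
    c,R,t=cam
    return cv2.projectPoints(np.array(X,float).reshape(-1,1,3),cv2.Rodrigues(R)[0],t,K(c),np.array(c['D']))[0].reshape(-1,2)
E
python3 - <<'E'
from h import *
o=env.get_obs();print(o['time_s'],o['tool_pos'],o['tool_rot'],o['grip_width'],o['force'])
for n in('scene','side'):
    im=env.read_camera(n);save(n+'0',im);cam=pose(n)
    print(n, -cam[1].T@cam[2])
    for l in('dust_shutter_top','gas_shutter_top','dust_shutter'):
        for r in env.outline_of(n,l)[:3]:
            print(l,r['p'],r['xy'],r['mask'].sum(),toplane([r['xy']],.09,cam))
E
```

```text
0.0 [ 0.22556351 -0.60900946  0.22143978] [-90.00531869   0.11242666 -69.66927213] 0.08672563349495585 [ 0.49732631  0.52612788 -0.00242733]
scene [ 1.11827695 -0.35707173  0.6252896 ]
dust_shutter_top 0.84 [145.6, 217.9] 644 [[ 0.43329964 -0.24697345  0.09      ]]
gas_shutter_top 0.57 [346.3, 163.2] 340 [[0.45174857 0.2364057  0.09      ]]
dust_shutter 0.66 [144.4, 220.4] 606 [[ 0.43989988 -0.25124049  0.09      ]]
side [0.16074364 0.54986043 0.82574451]
dust_shutter_top 0.8 [310.7, 159.2] 384 [[ 0.4340751  -0.25880425  0.09      ]]
gas_shutter_top 0.89 [195.5, 315.3] 1082 [[0.44121623 0.24057097 0.09      ]]
dust_shutter 0.74 [307.1, 162.3] 414 [[ 0.43712104 -0.24358238  0.09      ]]
```

View pics/scene0.png

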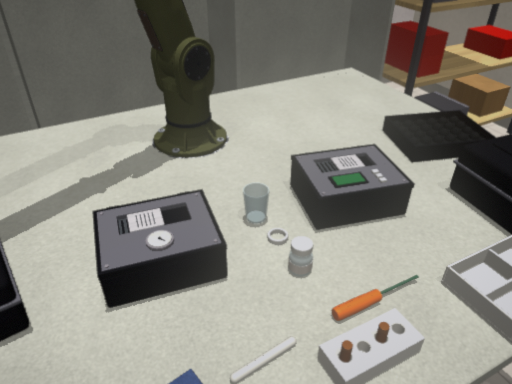

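View pics/side0.png

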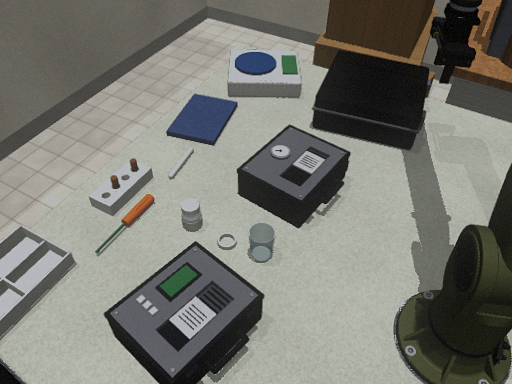

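```bash
python3 - <<'E'
import cv2,numpy as np
a=cv2.imread('pics/scene0.png')[185:280,85:235];b=cv2.imread('pics/side0.png')[120:225,230:355]
cv2.imwrite('pics/z1.png',cv2.resize(a,None,fx=5,fy=5,interpolation=cv2.INTER_CUBIC))
cv2.imwrite('pics/z2.png',cv2.resize(b,None,fx=5,fy=5,interpolation=cv2.INTER_CUBIC))
E
```

```text
(no output)
```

View pics/z1.png

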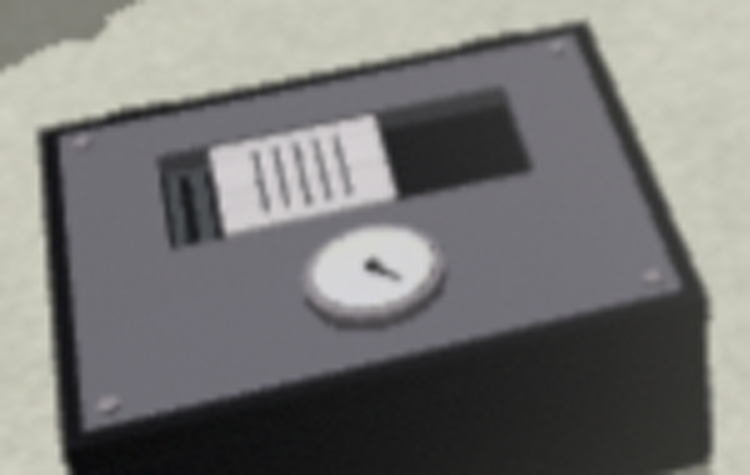

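View pics/z2.png

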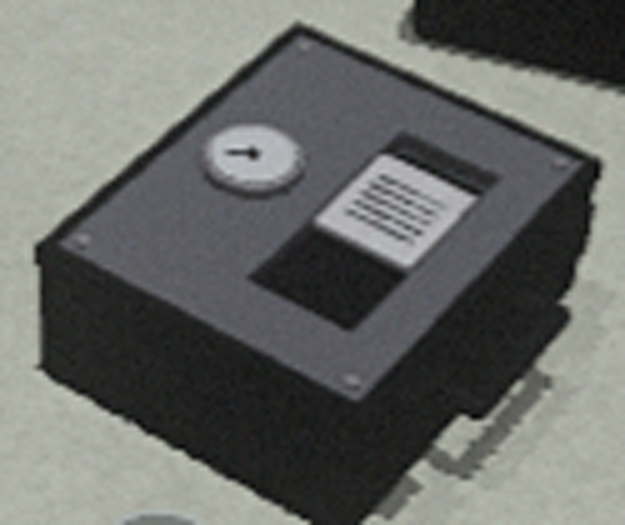

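```bash
python3 - <<'E'
from h import *
S={'scene':((85,185),[(208,150),(375,115),(397,198),(222,237)],[(157,157),(505,88),(530,170),(172,250)],(372,262)),
'side':((230,120),[(477,197),(407,268),(316,222),(383,153)],[(498,178),(350,330),(248,275),(403,133)],(252,152))}
for n,(o,p,c,d) in S.items():
    cam=pose(n);f=lambda q:toplane(np.array(q,float).reshape(-1,2)/5-.1*4+np.array(o),.09,cam)[:,:2]
    P=f(p);C=f(c);D=toplane(np.array([d])/5-.4+np.array(o),.098,cam)[:,:2]
    for nm,A in(('plate',P),('chan',C)):
        e=((A[1]-A[0])+(A[2]-A[3]))/2; g=((A[3]-A[0])+(A[2]-A[1]))/2
        print(n,nm,'mid',A.mean(0).round(4),'long',np.linalg.norm(e).round(4),np.degrees(np.arctan2(e[1],e[0])).round(1),'wide',np.linalg.norm(g).round(4),np.degrees(np.arctan2(g[1],g[0])).round(1))
    print('dial',D.round(4))
c=env.get_calibration('wrist');print(np.array(c['hand_eye']).round(3))
E
```

```text
scene plate mid [ 0.4371 -0.2496] long 0.067 82.6 wide 0.0562 -8.4
scene chan mid [ 0.4392 -0.2326] long 0.1397 82.1 wide 0.0583 -8.6
dial [[ 0.5102 -0.2421]]
side plate mid [ 0.4348 -0.2487] long 0.0658 82.8 wide 0.0544 -8.2
side chan mid [ 0.4378 -0.2324] long 0.138 81.6 wide 0.0582 -9.0
dial [[ 0.5128 -0.2433]]
[[ 1.     0.    -0.001 -0.   ]
 [ 0.001 -0.264  0.965 -0.162]
 [ 0.    -0.965 -0.264  0.071]
 [ 0.     0.     0.     1.   ]]
```

Request:
carry_out(
  targets=[
    [[0,0,0],[0,-7.7,0]],
    [[0,0,0],[0,-7.7,0]],
    [[0,0,0],[0,-7.7,0]],
    [[0,0,0],[0,-7.7,0]],
    [[0,0,0],[0,-7.7,0]],
    [[0,0,0],[0,-7.7,0]],
    [[0,0,0],[0,-7.7,0]],
    [[0,0,0],[0,-7.7,0]],
  ],
  jaw=0,
  squeeze=20,
)

```text
time_s: 1.2
tool_pos: [0.2257, -0.6096, 0.2226]
tool_rot: [-90.0, -0.0, -7.8]
force: [-0.2, 0.6, -0.1]
grip_width: 0.0308
```

```bash
cat > go.py <<'E'
from h import *
import sys
o=env.get_obs();R=Ro.from_euler('xyz',o['tool_rot'],degrees=True).as_matrix()
print(o['time_s'],np.round(o['tool_pos'],4),np.round(o['tool_rot'],2),np.round(o['force'],2),np.round(o['grip_width'],4))
if len(sys.argv)>1: print('shift mm',(R.T@(np.array(list(map(float,sys.argv[1:4])))-o['tool_pos'])*1000).round(1))
E
python3 go.py 0.436 -0.249 0.15
```

```text
1.2 [ 0.2257 -0.6096  0.2226] [-90.01  -0.    -7.76] [-0.18  0.57 -0.11] 0.0308
shift mm [159.6  72.6 385.7]
```

Request:
carry_out(
  targets=[
    [[8,0,19],[0,0,0]],
    [[16,0,38],[0,0,0]],
    [[16,0,38],[0,0,0]],
    [[16,0,39],[0,0,0]],
    [[16,0,39],[0,0,0]],
    [[16,0,39],[0,0,0]],
    [[16,0,39],[0,0,0]],
    [[16,0,39],[0,0,0]],
    [[16,0,39],[0,0,0]],
    [[16,10,38],[0,0,0]],
    [[8,20,19],[0,0,0]],
    [[0,20,0],[0,0,0]],
  ],
)

```text
time_s: 2.4
tool_pos: [0.441, -0.246, 0.1729]
tool_rot: [-90.0, -0.1, -7.7]
force: [0.5, 0.0, 0.7]
grip_width: 0.0005
```

```bash
python3 go.py 0.436 -0.249 0.092; python3 - <<'E'
from h import *
o=env.get_obs();im=env.read_camera('wrist');cam=pose('wrist',o)
for r in env.outline_of('wrist','dust_shutter_top')[:2]: print(r['p'],r['xy'],toplane([r['xy']],.09,cam))
u=np.array([.136,.991,0]);v=np.array([.991,-.136,0]);c=np.array([.4385,-.2325,.09])
for q in proj([c+a*u*.0705+b*v*.03 for a in(-1,1) for b in(-1,1)],cam): cv2.circle(im,tuple(int(x) for x in q),3,(255,0,0),1)
save('w1',im)
E
```

```text
2.4 [ 0.441  -0.246   0.1729] [-90.    -0.14  -7.68] [0.54 0.03 0.65] 0.0005
shift mm [-4.7 80.9 -3.7]
0.83 [252.0, 192.9] [[ 0.43487205 -0.24179558  0.09      ]]
```

View pics/w1.png

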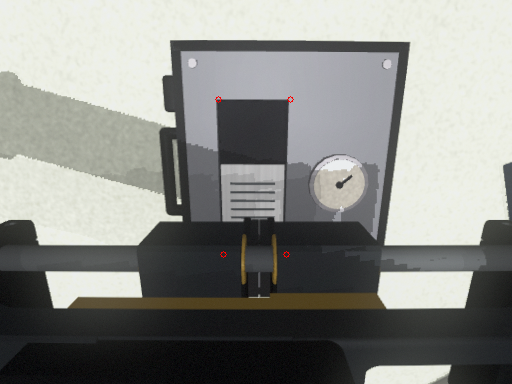

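Request:
carry_out(
  targets=[
    [[-2,15,-2],[0,0,0]],
    [[-1,25,-1],[0,0,0]],
    [[0,25,0],[0,0,0]],
    [[0,10,0],[0,0,0]],
    [[0,0,0],[0,0,0]],
  ],
)

```text
time_s: 3.0
tool_pos: [0.4342, -0.2526, 0.097]
tool_rot: [-89.9, 0.1, -8.1]
force: [-0.1, -0.4, 0.0]
grip_width: 0.0004
```

```bash
python3 go.py 0.436 -0.249 0.087;python3 go.py 0.436 -0.249 0.087;  python3 - <<'E'
from h import *
im=env.read_camera('scene');save('s2',cv2.resize(im[150:290,70:260],None,fx=4,fy=4,interpolation=cv2.INTER_CUBIC))
E
```

```text
3.0 [ 0.4342 -0.2526  0.097 ] [-89.95   0.11  -8.13] [-0.14 -0.42  0.01] 0.0004
shift mm [ 1.3 10.   3.8]
3.0 [ 0.4342 -0.2526  0.097 ] [-89.95   0.11  -8.13] [-0.14 -0.42  0.01] 0.0004
shift mm [ 1.3 10.   3.8]
```

View pics/s2.png

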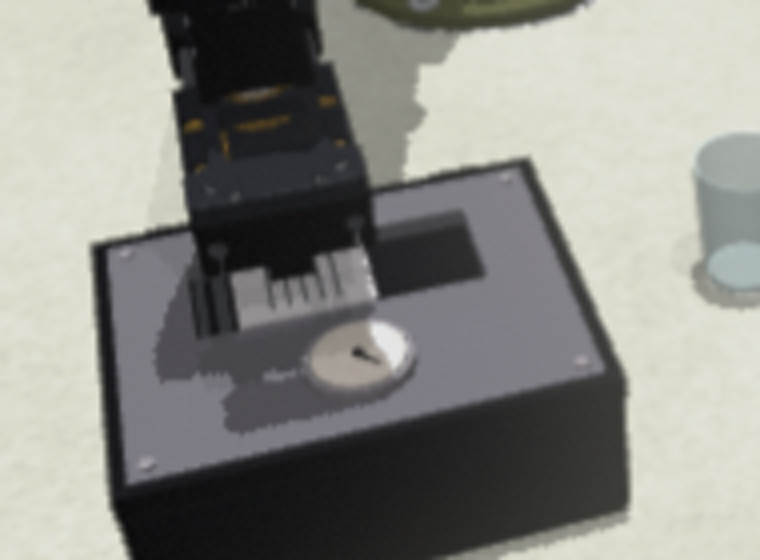

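Request:
carry_out(
  targets=[
    [[1,3,3],[0,0,0]],
    [[0,3,0],[0,0,0]],
    [[0,2,0],[0,0,0]],
    [[0,1,0],[0,0,0]],
    [[0,1,0],[0,0,0]],
    [[0,0,0],[0,0,0]],
    [[0,0,0],[0,0,0]],
  ],
)

```text
time_s: 3.75
tool_pos: [0.437, -0.2496, 0.0884]
tool_rot: [-90.0, -0.1, -8.1]
force: [0.2, 1.5, 6.2]
grip_width: 0.0002
```

Request:
carry_out(
  targets=[
    [[0,0.5,0],[0,0,0]],
    [[0,0,2],[0,0,0]],
    [[0,0,4],[0,0,0]],
    [[0,0,5],[0,0,0]],
    [[0,0,5],[0,0,0]],
    [[0,0,5],[0,0,0]],
    [[0,0,4],[0,0,0]],
    [[0,0,0],[0,0,0]],
  ],
)

```text
time_s: 4.55
tool_pos: [0.4404, -0.225, 0.0881]
tool_rot: [-90.1, -0.1, -8.1]
force: [-1.6, 1.2, 6.3]
grip_width: 0.0007
```

```bash
python3 go.py 0.443 -0.198 0.087;  python3 - <<'E'
from h import *
im=env.read_camera('scene');save('s3',cv2.resize(im[150:290,70:260],None,fx=4,fy=4,interpolation=cv2.INTER_CUBIC))
E
```

```text
4.55 [ 0.4404 -0.225   0.0881] [-9.007e+01 -6.000e-02 -8.050e+00] [-1.56  1.21  6.29] 0.0007
shift mm [-1.2  1.1 27.1]
```

View pics/s3.png

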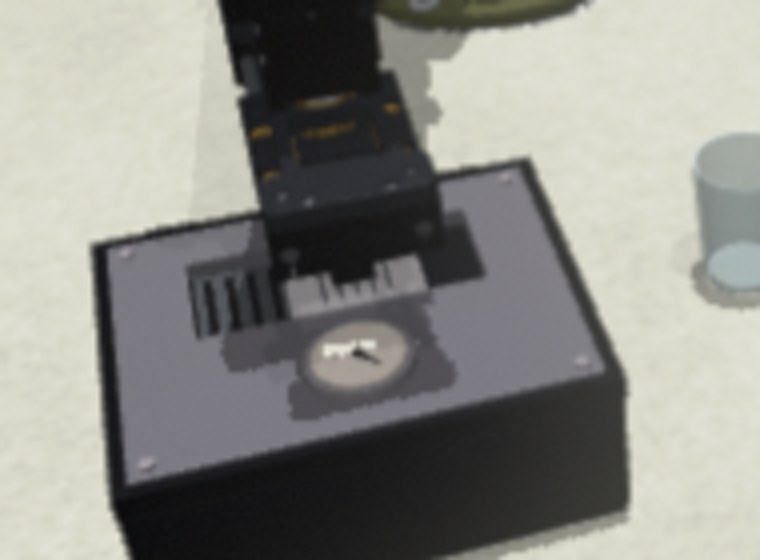

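Request:
carry_out(
  targets=[
    [[0,0.2,2],[0,0,0]],
    [[0,0,4],[0,0,0]],
    [[0,0,5],[0,0,0]],
    [[0,0,5],[0,0,0]],
    [[0,0,5],[0,0,0]],
    [[0,0,4],[0,0,0]],
    [[0,0,3],[0,0,0]],
    [[0,0,2],[0,0,0]],
    [[0,0,2],[0,0,0]],
    [[0,0,0],[0,0,0]],
  ],
)

```text
time_s: 5.6
tool_pos: [0.445, -0.1956, 0.0882]
tool_rot: [-90.2, -0.1, -8.1]
force: [-1.6, -3.8, 5.3]
grip_width: 0.0005
```

```bash
python3 go.py 0.443 -0.198 0.087;  python3 - <<'E'
from h import *
im=env.read_camera('scene');save('s4',cv2.resize(im[150:290,70:260],None,fx=4,fy=4,interpolation=cv2.INTER_CUBIC))
E
```

```text
5.6 [ 0.445  -0.1956  0.0882] [-90.23  -0.13  -8.12] [-1.64 -3.8   5.28] 0.0005
shift mm [-1.6  1.2 -2.6]
```

View pics/s4.png

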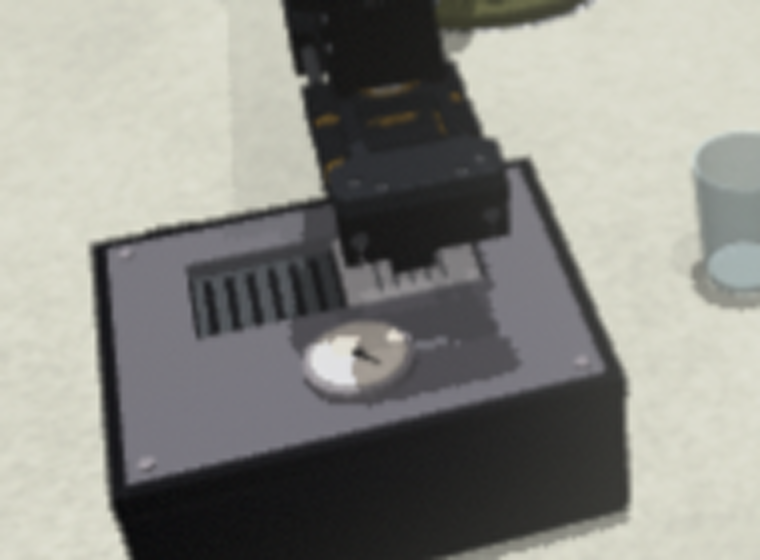

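Request:
carry_out(
  targets=[
    [[0,0.3,2],[0,0,0]],
    [[0,0,2],[0,0,0]],
    [[0,0,0],[0,0,0]],
  ],
)

```text
time_s: 5.95
tool_pos: [0.4459, -0.192, 0.0881]
tool_rot: [-90.2, -0.2, -8.1]
force: [-1.3, -3.7, 7.6]
grip_width: 0.0002
```

Request:
carry_out(
  targets=[
    [[0,-4,0],[0,0,0]],
    [[0,-10,0],[0,0,0]],
    [[0,-20,0],[0,0,0]],
    [[0,-30,0],[0,0,0]],
    [[0,-30,-20],[0,0,0]],
    [[0,0,-45],[0,0,0]],
    [[0,0,-45],[0,0,0]],
    [[0,0,-45],[0,0,0]],
    [[0,0,-20],[0,0,0]],
    [[0,0,0],[0,0,0]],
  ],
)

```text
time_s: 6.95
tool_pos: [0.4187, -0.3653, 0.1801]
tool_rot: [-90.0, 0.1, -8.4]
force: [-0.2, -0.8, 0.0]
grip_width: 0.0003
```

```bash
python3 go.py;  python3 - <<'E'
from h import *
for n,(a,b,c,d) in {'scene':(185,280,85,235),'side':(120,225,230,355)}.items():
    im=env.read_camera(n);save('f_'+n,cv2.resize(im[a:b,c:d],None,fx=5,fy=5,interpolation=cv2.INTER_CUBIC));cam=pose(n)
    if n=='side': save('side_end',im)
    for l in('dust_shutter_top','gas_shutter_top'):
        for r in env.outline_of(n,l)[:2]: print(n,l,r['p'],r['xy'],toplane([r['xy']],.09,cam))
E
```

```text
6.95 [ 0.4187 -0.3653  0.1801] [-8.997e+01  6.000e-02 -8.370e+00] [-0.23 -0.77  0.01] 0.0003
scene dust_shutter_top 0.63 [170.6, 215.8] [[ 0.44995265 -0.20068963  0.09      ]]
scene gas_shutter_top 0.73 [170.4, 212.4] [[ 0.43920957 -0.19755141  0.09      ]]
scene gas_shutter_top 0.54 [345.3, 162.0] [[0.44620922 0.23764677 0.09      ]]
side dust_shutter_top 0.97 [299.5, 172.1] [[ 0.43846936 -0.20158598  0.09      ]]
side gas_shutter_top 0.67 [196.9, 318.2] [[0.43573968 0.24415425 0.09      ]]
```

View pics/f_scene.png

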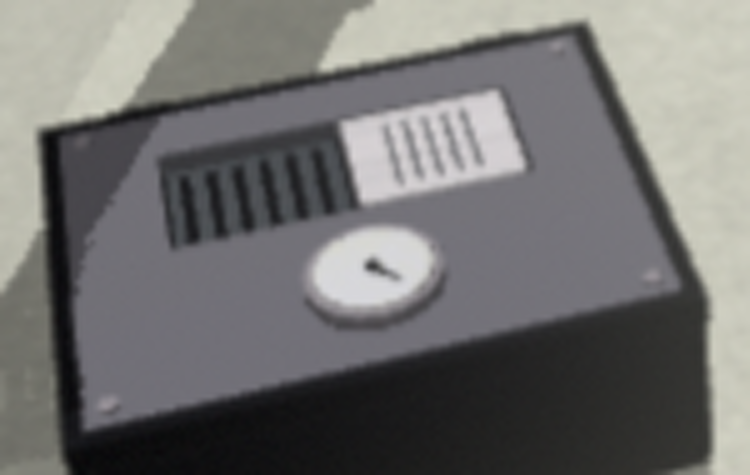

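View pics/side_end.png

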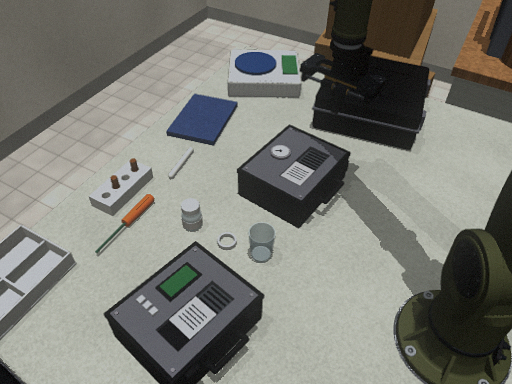

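The scene picture shows the plate filling the right end of its channel, at about (170, 213), and the whole grille is bare. In the side view the gas shutter is where it was, at about (196, 316), and the arm is clear of everything.

```bash
python3 -c "
from cell import env
print(env.sign_off())"
```

```text
the job is handed in; nothing more can be done
None
```

The dust sampler's shutter is fully open, and I handed the job in at about 7 s on the clock. It started about 18–20 mm open. I pressed the plate about 2.5 mm (6 N) with the shut fingertips and slid it roughly 50 mm along its channel. At the stop the sideways force swung by about 5 N, so I pushed a little further, lifted straight up and backed the arm away.

**Dust shutter:** in the scene view the plate reaches the far end of the channel and the whole grille is bare. The networks put its middle at about (0.44, -0.20), against an expected (0.443, -0.198).

**Gas meter:** I never touched it, and its shutter looks the same in both views. The network's readings of it changed by up to about 7 mm between pictures, which is its usual scatter.

**One disagreement:** in the last scene picture the network's best guess for the gas shutter was on the dust plate (p 0.73). The pictures show that was a mix-up of two identical plates.

The end force was zero apart from sensor noise, so the robot was touching nothing.

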